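Hang the brush holder on its screw

TASK

Hang the blue brush holder on the upright board: fit the keyhole in its back plate over the screw head in the board's track, press the plate flush against the board, slide it gently down until the screw sits fully home at the top of the narrow slot, then let go so that it hangs upright. The screw's exact height is not known, so feel for it and never push hard against the board or its screw (it stands 40 N at most). Do not tip the holder over, and leave the other things where they are.

Things in the scene. Friction and masses are not known exactly. Their poses are not given: they have to be found in the camera images.
- grip (a point): centre of the light wooden block on top of the blue brush holder, the part to grasp from above across its 40 mm width; block 44 (x) x 40 (y) x 26 mm (z). Axes as the holder's: x from the back plate out over the tray (away from the board when hung), z up. The plate's back face lies 26 mm behind this point, its lower edge 103 mm below, its top edge 17 mm above. About 0.25 kg; held in the fingers, it can pivot a little under a push at the keyhole: grip it firmly, tap softly
- holder: the blue brush holder, standing upright on its drip tray at the start; origin at the lower edge of the plate's back face, on the centre line. Back plate 70 mm wide (y), 4 mm thick, 120 mm tall; tray at the foot 60 mm deep, 12 mm tall; keyhole on the centre line
- hole (a point): centre of the keyhole's round hole on the plate's back face: 64 mm above the plate's lower edge, 39 mm below the grip centre. About 16 mm wide and high with cut corners; it narrows upward through a 45-degree funnel into an upright slot 8 mm wide. The plate is solid below the hole and above the slot
- seat (a point): where the centre of the screw's 6 mm shank sits when home at the top end of the narrow slot: 18 mm above the hole's centre, 21 mm below the grip centre, on the plate's front face
- back (a point): point on the back face of the holder's plate, on its centre line, 60 mm above its lower edge; axes as the holder's
- track (a point): point on the board's front face, 140 mm above the table, on the centre line of the aluminium track with black groove. Axes as the board's: x out of the face, z up. The screw stands out along x on this centre line, at a height NOT measured: from 10 mm below to 10 mm above this point, firmly fixed. Shank 6 mm thick; brass head 12 mm across, from 8 to 13 mm off the board's face
- board: upright plywood board fixed to the table, 18 mm thick, 160 mm wide, 180 mm tall, with a foot on the robot's side; origin at the table surface under the middle of its thickness; its x axis points out of the face that carries track and screw (the far face, turned away from the robot)
- jar: white ceramic jar, 72 mm across and 100 mm tall, with brushes standing in it up to 185 mm (all one piece); origin at the centre of its underside; leave it alone
- bottle: clear plastic bottle, 52 mm across, 125 mm tall; origin at the centre of its underside; leave it alone
- weight: brass paperweight with a knob, 60 mm across, 70 mm tall; origin at the centre of its underside; leave it alone
- clips: grey divided tray 100 x 130 x 35 mm; origin at the centre of its underside; leave it alone
- folder: white bone folder lying flat, 140 x 22 x 6 mm; origin at the centre of its underside; leave it alone
- spatula: spatula lying flat; origin at the centre of its underside; leave it alone

How it is judged:
On the way, in this order (a step that is already met when the one before it is completed fails the run):
1. the holder is lifted clear of the table (height (world z) of holder above 0.03 m), for 0.1 s.
2. the screw head is through the keyhole: the plate's back is flush on the board, centred on the track, still high enough to slide down (x of back in the frame of track between -0.004 and 0.005 m and y of back in the frame of track between -0.006 and 0.006 m and angle between grip's own z axis and vertical below 0.12 rad and angle between the x axis of grip and the x axis of board, either way round below 0.12 rad and z of holder in the frame of track between -0.098 and -0.045 m), for 0.1 s.
At the end, for the whole second after the job is handed in: the holder hangs at rest on the screw: back plate within 5 mm of the board's face, within 6 mm of the track's centre line, upright and parallel to the board within 0.12 rad, the shank within 2.5 mm of the top end of the narrow slot (x of back in the frame of track between -0.004 and 0.005 m and y of back in the frame of track between -0.006 and 0.006 m and angle between grip's own z axis and vertical below 0.12 rad and angle between the x axis of grip and the x axis of board, either way round below 0.12 rad and z of seat in the frame of screw between -0.0025 and 0.0025 m and linear speed of holder below 0.02 m/s and angular speed of holder below 0.1 rad/s); the robot touches nothing.
It fails at once if the holder pushed against the board or its screw with more than 40 N (contact force between holder and board above 40 N).
It fails at once if the holder tipped over (angle between grip's own z axis and vertical above 0.5 rad).
It fails at once if a bystander moved by more than 30 mm (distance of any of jar, bottle, weight, clips, folder, spatula from where it was at the start of the episode above 0.03 m).
It also fails if it takes over 54 s, if anything falls off the work surface, if the arm or the gripper's body presses on something with over 40 N, if the wrist force passes 120 N, or if a joint passes its speed limit or range.

ROBOT

A 7-joint arm with a two-finger parallel gripper is mounted at the origin on the work surface. World frame = base frame: x ahead of the robot, y to its left, z up, the work surface at z = 0. Lengths are in m, angles in rad, forces in N, time in s.
With the tool pointing down it reaches from about 0.4 to 0.85 m from the base axis. Payload 4.5 kg.
Tool frame: the origin (TCP) lies midway between the tips of the shut fingers; the grasp point (between the pads) lies 19 mm behind it (manip.pinch_z is the distance from the TCP to the grasp point, in m); z points along the fingers, y is the direction in which the jaws open and shut (so a half turn about z gives the same grasp; the last joint's range is limited). The gripper opens to 85 mm and grips with 20 to 120 N. Pads are 22 mm wide; open, the fingers measure 114 mm over their backs; the gripper's body (76 mm by 85 mm) begins 54 mm behind the grasp point. The pads swing forward as they close: fully open they stand 13 mm farther back than shut.
Start: joints at [1.237, 0.689, -0.195, 1.565, 0.157, 0.902, -0.215], TCP at [0.225, -0.583, 0.231] pointing down, gripper open.
Joint ranges: [-3.01, 3.01], [-0.46, 2.08], [-1.47, 1.51], [0.13, 2.56], [-1, 4.14], [0.04, 2.09], [-2.66, 2.66]. Speed limits (rad/s): [2.57, 2.57, 3.14, 3.14, 3.14, 3.14, 3.14].

INTERFACE

Orientations are given as a rotation vector (axis times angle).
In Python, from station import manip, optics, close_job gives the robot as it stands. The module is installed in compiled form; this text tells all that it offers.
- The arm moves only by the tool move_arm, never from a script. Its argument "commands" is a list of rows, each an object with "translation": the shift along the world's x, y, z in cm, a list of three; "turn": the turn, a rotation vector about the world's x, y, z in rad, a list of three; "jaw": the opening, from 0 (shut) to 1 (fully open). In form: [{"translation": [tx, ty, tz], "turn": [wx, wy, wz], "jaw": jaw}, ...]. A call has 1 to 12 rows; each row shifts and turns the commanded pose from where the row before left it; what a row does not reach is not made up. A row lasts 1/12 s, in which the tool goes at most 41.7 mm and 7.16 degrees, less where a joint would pass 70% of its speed; a pose out of reach is approached as far as the arm can. A call with a gripper value outside its range is refused whole. The fingers move at their own pace and stop on an object; "squeeze" is the grip in N (left out, the last holds). Time passes only in rows, so rows that do not move let the fingers close. It gives the time, the measured TCP pose, the force and the opening at its end, in the units of the state.
- manip.get_obs(): the state, without advancing time (a new reading comes with each control period).
- optics.camera(name): name is "scene" or "top" or "wrist"; returns a dict with "pixels" (384x512x3 uint8, red, green, blue), "fx", "fy", "cx", "cy" (pixels), "T" (4x4, takes a point from camera to world coordinates). Camera axes: x right, y up, looking along -z (the intrinsics and any distortion apply to the point x, -y, -z); pixel columns grow to the right and rows downward; lengths in m; the calibration is good to about 2 mm. A picture is of the moment at which its call begins. There is no depth.
- close_job(): hands the job in, once; it reports no verdict.
The state is a dict: "time": time; "qpos": joint angles; "qvel": joint speeds; "effort": joint torques, N m; "eef_pos": TCP position; "ee_rot": TCP orientation; "force": force on the tool from outside, world axes, zero at the start; "torque": the same for the moment, N m; "width": finger opening in m.
Only numpy, scipy, OpenCV 4.12 (cv2) and the standard library are available. Lean on these libraries where they do the work, as an engineer would, in place of code of your own. Each camera call takes 0.05 s, during which the arm holds its last target.

## Working session

There is one attempt and no reset: what is moved stays moved. The work goes in short steps, Python scripts to look and compute and a tool call to move; the robot and the scene stay as the last step left them, time stands still between calls to the robot, and variables do not carry over. Pictures are saved under pics/ and viewed, and the job is handed in when it is done.

Besides the shell and the picture viewer there is one more tool, called after "Call:" as name(argument=value, ...) on one line, values as JSON. move_arm: Moves the arm, as the interface text tells. Its arguments: {"type":"object","properties":{"commands":{"type":"array"},"squeeze":{"type":"number"}},"required":["commands"]}

```bash
mkdir -p pics; python3 - <<'E'
from station import manip, optics
import cv2,json
for n in ("scene","top","wrist"):
    c=optics.camera(n); cv2.imwrite(f"pics/a_{n}.png",cv2.cvtColor(c["pixels"],cv2.COLOR_RGB2BGR))
    print(n,{k:v for k,v in c.items() if k not in("pixels","T")},c["T"].round(4).tolist())
print(manip.get_obs(), manip.pinch_z)
E
```

```text
scene {'fx': 376.96156136420495, 'fy': 376.96156136420495, 'cx': 255.70381621861458, 'cy': 191.36904014143394} [[0.8194, -0.2912, 0.4938, 1.0301], [0.573, 0.4435, -0.6892, -0.6281], [-0.0183, 0.8476, 0.5303, 0.6038], [0.0, 0.0, 0.0, 1.0]]
top {'fx': 352.52200387356436, 'fy': 352.52200387356436, 'cx': 258.3862918560602, 'cy': 195.6368322610331} [[0.0144, 0.9924, -0.1226, 0.4654], [-0.9997, 0.0118, -0.0217, -0.0012], [-0.0201, 0.1229, 0.9922, 1.1599], [0.0, 0.0, 0.0, 1.0]]
wrist {'fx': 270.51854680183214, 'fy': 270.51854680183214, 'cx': 256.4671325445842, 'cy': 190.08508630266752} [[0.3573, 0.9012, 0.2453, 0.2871], [-0.934, 0.3454, 0.0914, -0.5586], [-0.0024, -0.2617, 0.9651, 0.3729], [0.0, 0.0, 0.0, 1.0]]
{'time': 0.15, 'qpos': array([ 1.23681645,  0.68978749, -0.19451557,  1.56607553,  0.15729109,
        0.90246616, -0.21505616]), 'qvel': array([-0.00106789, -0.0006543 ,  0.00119241, -0.00348134, -0.0006655 ,
       -0.00021401, -0.00018196]), 'effort': array([-6.56539087e-04, -5.39937186e+01, -1.26842000e+00, -1.58719093e+01,
        9.20067192e-03,  6.43243227e-03, -9.57433173e-06]), 'eef_pos': array([ 0.2245115 , -0.58278134,  0.23067824]), 'ee_rot': array([-3.08731470e+00, -5.74358354e-01,  5.32588674e-04]), 'force': array([-0.44132556,  0.10140791,  0.0922483 ]), 'torque': array([-0.00204411, -0.01406116,  0.00330495]), 'width': 0.08505654061044852} 0.0187
```

View pics/a_scene.png

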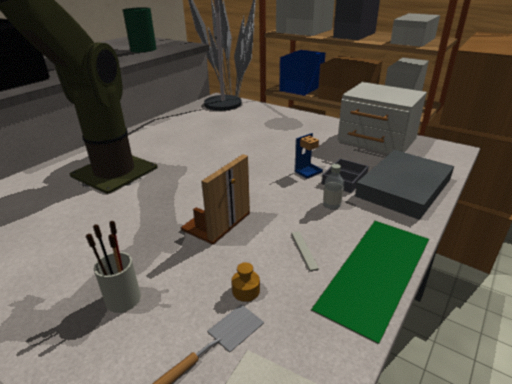

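View pics/a_top.png

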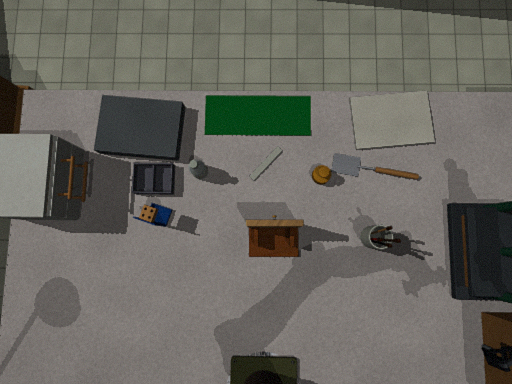

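View pics/a_wrist.png

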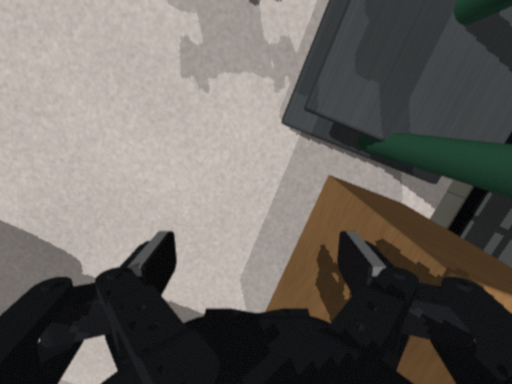

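```bash
python3 - <<'E'
import cv2
a=cv2.imread("pics/a_top.png");b=cv2.imread("pics/a_scene.png")
cv2.imwrite("pics/c1.png",cv2.resize(a[180:250,120:210],None,fx=8,fy=8,interpolation=cv2.INTER_CUBIC))
cv2.imwrite("pics/c2.png",cv2.resize(b[120:190,280:360],None,fx=8,fy=8,interpolation=cv2.INTER_CUBIC))
cv2.imwrite("pics/c3.png",cv2.resize(a[205:270,235:315],None,fx=8,fy=8,interpolation=cv2.INTER_CUBIC))
cv2.imwrite("pics/c4.png",cv2.resize(b[145:250,170:270],None,fx=5,fy=5,interpolation=cv2.INTER_CUBIC))
E
```

```text
(no output)
```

View pics/c1.png

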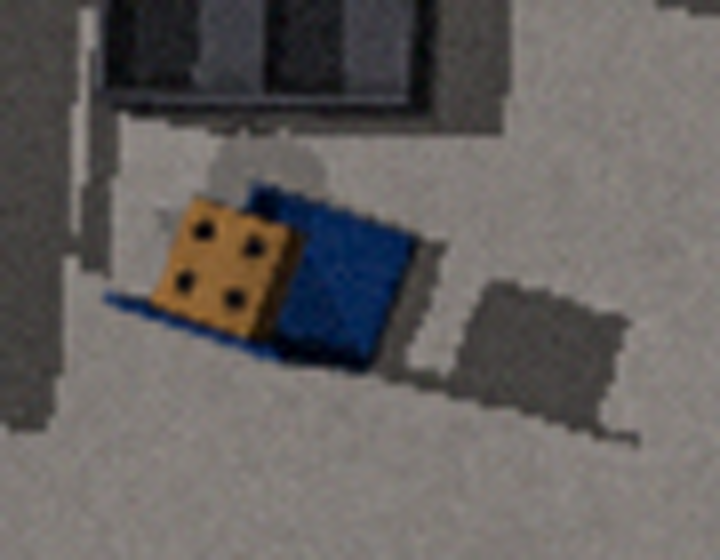

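View pics/c2.png

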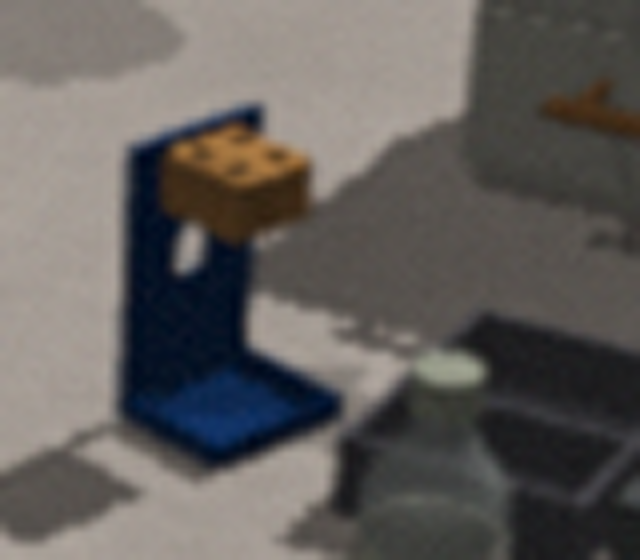

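View pics/c3.png

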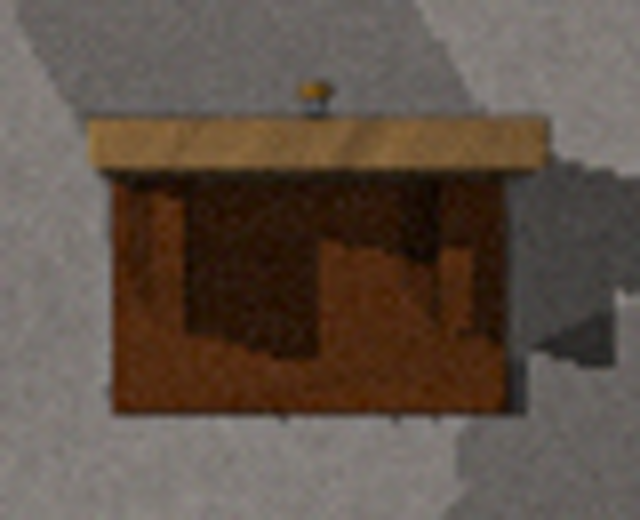

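View pics/c4.png

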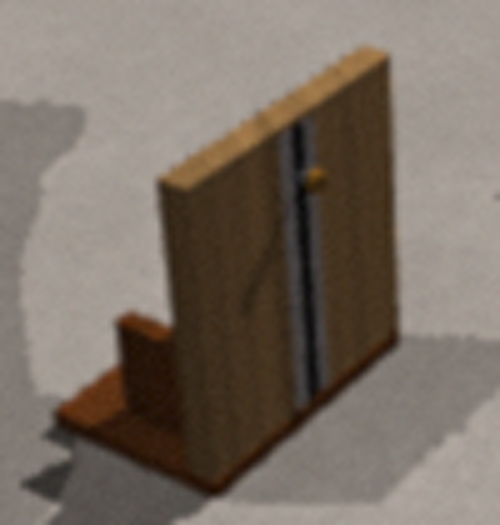

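```bash
cat > h.py <<'E'
import numpy as np
CAM={'scene':(376.96156136420495,255.70381621861458,191.36904014143394,[[0.8194, -0.2912, 0.4938, 1.0301], [0.573, 0.4435, -0.6892, -0.6281], [-0.0183, 0.8476, 0.5303, 0.6038]]),
'top':(352.52200387356436,258.3862918560602,195.6368322610331,[[0.0144, 0.9924, -0.1226, 0.4654], [-0.9997, 0.0118, -0.0217, -0.0012], [-0.0201, 0.1229, 0.9922, 1.1599]])}
def ray(cam,u,v):
    f,cx,cy,T=cam; T=np.array(T)
    return T[:3,3], T[:3,:3]@np.array([(u-cx)/f,-(v-cy)/f,-1])
def atz(cam,u,v,z):
    o,d=ray(cam,u,v); return o+d*(z-o[2])/d[2]
def crop(u,v,u0,v0,s): return (u+.5)/s-.5+u0,(v+.5)/s-.5+v0
def proj(cam,p):
    f,cx,cy,T=cam;T=np.array(T); q=T[:3,:3].T@(np.array(p)-T[:3,3]); return cx+f*q[0]/-q[2], cy-f*q[1]/-q[2]
def tri(rays):
    A=np.zeros((3,3));b=np.zeros(3)
    for o,d in rays:
        d=d/np.linalg.norm(d);P=np.eye(3)-np.outer(d,d);A+=P;b+=P@o
    x=np.linalg.solve(A,b); return x,[np.linalg.norm((np.eye(3)-np.outer(d,d)/(d@d))@(x-o)) for o,d in rays]
E
python3 - <<'E'
from h import *
t=CAM['top'];s=CAM['scene']
p=lambda u,v,z:atz(t,*crop(u,v,120,180,8),z).round(4)
print("dots",[p(u,v,.116) for u,v in [(203,230),(256,246),(184,282),(236,298),(219.75,264)]])
print("blk",[p(u,v,.116) for u,v in [(195,198),(304,235),(243,340),(155,303)]])
print("plate top",[p(u,v,.12) for u,v in [(106,297),(280,360)]])
print("tray",[p(u,v,.012) for u,v in [(255,185),(415,240),(365,365)]])
q=lambda u,v,z:atz(t,*crop(u,v,235,205,8),z).round(4)
print("board front top",[q(u,v,.18) for u,v in [(88,117),(547,117)]],"rear",[q(90,168,.18),q(547,170,.18)])
S=lambda u,v:crop(u,v,170,145,5)
print("screw",tri([ray(t,*crop(317,90,235,205,8)),ray(s,*S(317,180))]))
print("board scene top",[atz(s,*S(u,v),.18).round(4) for u,v in [(185,190),(388,58),(162,181),(368,47)]], [atz(s,*S(u,v),0).round(4) for u,v in [(217,492),(397,343),(315,405)]])
print("scene track top",atz(s,*S(304,120),.18))
# holder scene
H=lambda u,v:crop(u,v,280,120,8)
print("hold scene plate top",[atz(s,*H(u,v),.12).round(4) for u,v in [(130,150),(262,106)]],"blk top",[atz(s,*H(u,v),.116).round(4) for u,v in [(165,160),(238,125),(308,160),(237,190)]])
print("dots", [atz(s,*H(u,v),.116).round(4) for u,v in [(200,154),(238,170),(277,156),(240,139)]])
E
```

```text
dots [array([0.5521, 0.3604, 0.116 ]), array([0.5464, 0.3402, 0.116 ]), array([0.5326, 0.3665, 0.116 ]), array([0.5269, 0.3467, 0.116 ]), array([0.5395, 0.3534, 0.116 ])]
blk [array([0.5641, 0.3641, 0.116 ]), array([0.5508, 0.3223, 0.116 ]), array([0.5113, 0.3432, 0.116 ]), array([0.5246, 0.377 , 0.116 ])]
plate top [array([0.5264, 0.394 , 0.12  ]), array([0.5039, 0.3277, 0.12  ])]
tray [array([0.5796, 0.3759, 0.012 ]), array([0.5578, 0.3087, 0.012 ]), array([0.5064, 0.3269, 0.012 ])]
board front top [array([0.5201, 0.0549, 0.18  ]), array([ 0.5222, -0.1042,  0.18  ])] rear [array([0.5024, 0.0539, 0.18  ]), array([ 0.5039, -0.1042,  0.18  ])]
screw (array([ 0.53243503, -0.02543905,  0.14791222]), [np.float64(0.00026399286680306043), np.float64(0.0002639928668030232)])
board scene top [array([ 0.5236, -0.107 ,  0.18  ]), array([0.523 , 0.0466, 0.18  ]), array([ 0.5098, -0.1067,  0.18  ]), array([0.5072, 0.051 , 0.18  ])] [array([ 0.5177, -0.1   ,  0.    ]), array([0.5176, 0.0531, 0.    ]), array([ 0.5145, -0.0167,  0.    ])]
scene track top [ 0.52779989 -0.02724219  0.18      ]
hold scene plate top [array([0.5057, 0.3239, 0.12  ]), array([0.5287, 0.3894, 0.12  ])] blk top [array([0.5175, 0.3309, 0.116 ]), array([0.5254, 0.3759, 0.116 ]), array([0.564 , 0.3607, 0.116 ]), array([0.554 , 0.3215, 0.116 ])]
dots [array([0.5262, 0.3432, 0.116 ]), array([0.5457, 0.3379, 0.116 ]), array([0.5522, 0.3576, 0.116 ]), array([0.5325, 0.3642, 0.116 ])]
```

Call:
move_arm(commands=[{"translation": [1,1,3.3],"turn": [0,0,0.1],"jaw": 1},{"translation": [2,2,3.3],"turn": [0,0,0.1],"jaw": 1},{"translation": [2,2,3.3],"turn": [0,0,0.1],"jaw": 1},{"translation": [2,2,0],"turn": [0,0,0.1],"jaw": 1},{"translation": [2,2,0],"turn": [0,0,0.1],"jaw": 1},{"translation": [2,2,0],"turn": [0,0,0.1],"jaw": 1},{"translation": [2,2,0],"turn": [0,0,0.1],"jaw": 1},{"translation": [2,2,0],"turn": [0,0,0.1],"jaw": 1},{"translation": [2,2,0],"turn": [0,0,0.1],"jaw": 1},{"translation": [2,2,0],"turn": [0,0,0.1],"jaw": 1},{"translation": [2,2,0],"turn": [0,0,0.1],"jaw": 1},{"translation": [2,2,0],"turn": [0,0,0.1],"jaw": 1}], squeeze=60)

```text
time: 1.15
eef_pos: [0.4536, -0.3538, 0.3274]
ee_rot: [-2.219, -2.223, 0.001]
force: [-0.2, -0.2, -0.1]
width: 0.0855
```

Call:
move_arm(commands=[{"translation": [0.5,3.5,0],"turn": [0,0,0.1],"jaw": 1},{"translation": [0.5,3.5,0],"turn": [0,0,0.1],"jaw": 1},{"translation": [0.5,3.5,0],"turn": [0,0,0.1],"jaw": 1},{"translation": [0.5,3.5,0],"turn": [0,0,0.1],"jaw": 1},{"translation": [0.5,3.5,0],"turn": [0,0,0.1],"jaw": 1},{"translation": [0.5,3.5,0],"turn": [0,0,0.1],"jaw": 1},{"translation": [0.5,3.5,0],"turn": [0,0,0.1],"jaw": 1},{"translation": [0.5,3.5,0],"turn": [0,0,0.1],"jaw": 1},{"translation": [0.5,3.5,0],"turn": [0,0,0.1],"jaw": 1},{"translation": [0.5,3.5,0],"turn": [0,0,0.1],"jaw": 1},{"translation": [0.5,3.5,0],"turn": [0,0,0.1],"jaw": 1},{"translation": [0.5,3.5,0],"turn": [0,0,0.1],"jaw": 1}])

```text
time: 2.15
eef_pos: [0.5129, 0.0664, 0.3274]
ee_rot: [-0.577, -3.088, 0.001]
force: [-0.1, -0.1, -0.3]
width: 0.0855
```

Call:
move_arm(commands=[{"translation": [0.3,3.5,0],"turn": [0,0,0.025],"jaw": 1},{"translation": [0.3,3.5,0],"turn": [0,0,0.025],"jaw": 1},{"translation": [0.3,3.5,0],"turn": [0,0,0],"jaw": 1},{"translation": [0.3,3.5,0],"turn": [0,0,0],"jaw": 1},{"translation": [0.3,3.5,0],"turn": [0,0,0],"jaw": 1},{"translation": [0.3,3.5,0],"turn": [0,0,0],"jaw": 1},{"translation": [0.3,3.5,0],"turn": [0,0,0],"jaw": 1},{"translation": [0.3,3.5,-3],"turn": [0,0,0],"jaw": 1},{"translation": [0.05,0.6,-4],"turn": [0,0,0],"jaw": 1},{"translation": [0,0,-4],"turn": [0,0,0],"jaw": 1},{"translation": [0,0,-2],"turn": [0,0,0],"jaw": 1},{"translation": [0,0,0],"turn": [0,0,0],"jaw": 1}])

```text
time: 3.15
eef_pos: [0.535, 0.3446, 0.1946]
ee_rot: [-0.504, -3.094, 0.014]
force: [-0.2, -0.3, 0.3]
width: 0.0855
```

```bash
python3 - <<'E'
from station import manip, optics
import cv2
for n in ("wrist",):
    c=optics.camera(n); cv2.imwrite(f"pics/b_{n}.png",cv2.cvtColor(c["pixels"],cv2.COLOR_RGB2BGR))
    print(repr(c["T"].round(5).tolist()))
print(manip.get_obs()['qpos'])
E
```

```text
[[0.31954, -0.9169, -0.23913, 0.47451], [0.94752, 0.30656, 0.09066, 0.36722], [-0.00982, -0.25555, 0.96675, 0.33729], [0.0, 0.0, 0.0, 1.0]]
[-0.25559505  0.84192028 -0.76521705  1.53352633  0.64292353  1.03755175
  0.05534449]
```

View pics/b_wrist.png

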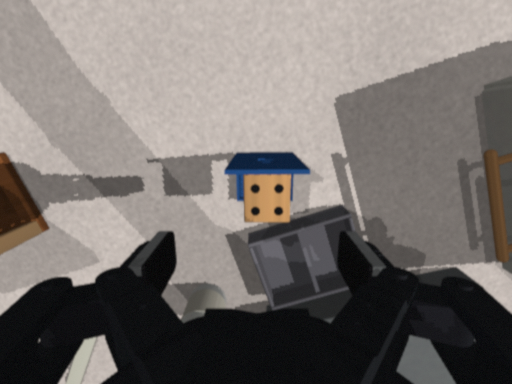

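```bash
python3 - <<'E'
from h import *
import cv2
W=(270.5185,256.467,190.085,[[0.31954, -0.9169, -0.23913, 0.47451], [0.94752, 0.30656, 0.09066, 0.36722], [-0.00982, -0.25555, 0.96675, 0.33729]])
P=[atz(W,u,v,.116) for u,v in [(255,189),(279,189),(255,211),(279,211)]]
print(np.round(P,4),np.mean(P,0))
print([atz(W,u,v,.12) for u,v in [(226,173),(309,173)]])
a=cv2.imread('pics/b_wrist.png');cv2.imwrite('pics/b_c.png',cv2.resize(a[140:235,210:325],None,fx=6,fy=6,interpolation=cv2.INTER_CUBIC))
E
```

```text
[[0.528  0.3456 0.116 ]
 [0.5344 0.3648 0.116 ]
 [0.5466 0.3393 0.116 ]
 [0.5531 0.3589 0.116 ]] [0.54049954 0.35216373 0.116     ]
[array([0.50665338, 0.32782194, 0.12      ]), array([0.52818719, 0.39208746, 0.12      ])]
```

View pics/b_c.png

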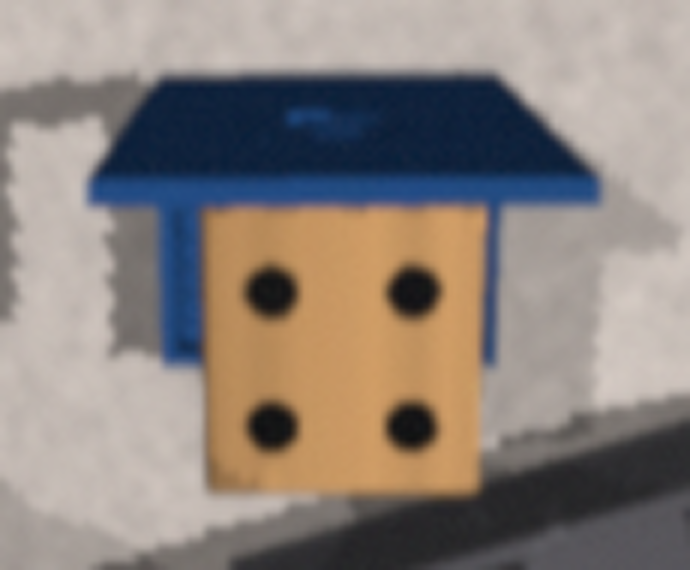

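Call:
move_arm(commands=[{"translation": [0,0,-2],"turn": [0,0,0],"jaw": 1},{"translation": [0,0,-2],"turn": [0,0,0],"jaw": 1},{"translation": [0,0,0],"turn": [0,0,0],"jaw": 1},{"translation": [0,0,0],"turn": [0,0,0],"jaw": 1}])

```text
time: 3.53
eef_pos: [0.5379, 0.3479, 0.1619]
ee_rot: [0.507, 3.1, 0.002]
force: [0.1, -0.0, 0.7]
width: 0.0857
```

Call:
move_arm(commands=[{"translation": [0.1,0.2,-2],"turn": [0,0,0],"jaw": 1},{"translation": [0.1,0.2,-2],"turn": [0,0,0],"jaw": 1},{"translation": [0,0,-2],"turn": [0,0,0],"jaw": 1},{"translation": [0,0,-1.5],"turn": [0,0,0],"jaw": 1},{"translation": [0,0,0],"turn": [0,0,0],"jaw": 1},{"translation": [0,0,0],"turn": [0,0,0],"jaw": 1}])

```text
time: 4.03
eef_pos: [0.5397, 0.3521, 0.0865]
ee_rot: [0.507, 3.1, 0.001]
force: [0.4, 0.4, 0.2]
width: 0.0851
```

Call:
move_arm(commands=[{"translation": [0,0,-0.6],"turn": [0,0,0],"jaw": 1},{"translation": [0,0,0],"turn": [0,0,0],"jaw": 0.6},{"translation": [0,0,0],"turn": [0,0,0],"jaw": 0.3},{"translation": [0,0,0],"turn": [0,0,0],"jaw": 0},{"translation": [0,0,0],"turn": [0,0,0],"jaw": 0},{"translation": [0,0,0],"turn": [0,0,0],"jaw": 0},{"translation": [0,0,0],"turn": [0,0,0],"jaw": 0},{"translation": [0,0,0],"turn": [0,0,0],"jaw": 0},{"translation": [0,0,0],"turn": [0,0,0],"jaw": 0}], squeeze=80)

```text
time: 4.78
eef_pos: [0.5396, 0.3518, 0.0803]
ee_rot: [0.507, 3.1, 0.001]
force: [-0.9, -1.7, 6.6]
width: 0.0392
```

```bash
python3 - <<'E'
from station import manip, optics
import cv2
o=manip.get_obs();print(o['width'],o['force'],o['eef_pos'])
c=optics.camera("wrist"); cv2.imwrite(f"pics/d_w.png",cv2.cvtColor(c["pixels"],cv2.COLOR_RGB2BGR))
E
```

```text
0.03922288745178958 [-0.9258282  -1.68418793  6.62645523] [0.53964177 0.35175516 0.08031034]
```

View pics/d_w.png

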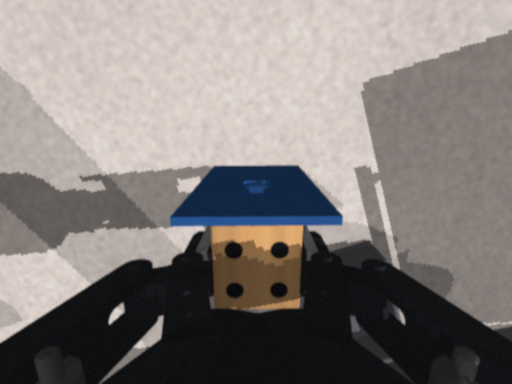

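Call:
move_arm(commands=[{"translation": [0,0,0.5],"turn": [0,0,0],"jaw": 0},{"translation": [0,0,1],"turn": [0,0,0],"jaw": 0},{"translation": [0,0,1.5],"turn": [0,0,0],"jaw": 0},{"translation": [0,0,2],"turn": [0,0,0],"jaw": 0},{"translation": [0,0,2.5],"turn": [0,0,0],"jaw": 0},{"translation": [0,0,2.5],"turn": [0,0,0],"jaw": 0},{"translation": [0,0,2.5],"turn": [0,0,0],"jaw": 0},{"translation": [0,0,2.5],"turn": [0,0,0],"jaw": 0},{"translation": [0,0,2.0],"turn": [0,0,0],"jaw": 0},{"translation": [0,0,1],"turn": [0,0,0],"jaw": 0},{"translation": [0,0,0],"turn": [0,0,0],"jaw": 0}])

```text
time: 5.75
eef_pos: [0.54, 0.3531, 0.263]
ee_rot: [0.506, 3.097, 0.007]
force: [-0.1, 0.3, -2.3]
width: 0.0394
```

```bash
python3 - <<'E'
from station import manip, optics
import cv2
o=manip.get_obs();print(o['width'],o['force'],o['torque'],o['eef_pos'],o['ee_rot'])
c=optics.camera("scene"); cv2.imwrite(f"pics/e_s.png",cv2.cvtColor(c["pixels"],cv2.COLOR_RGB2BGR))
E
```

```text
0.039382294991681256 [-0.08107439  0.27075157 -2.32411735] [ 0.01514861 -0.05420004  0.02367144] [0.5399842  0.35314077 0.26302639] [0.50579938 3.09716607 0.0072717 ]
```

View pics/e_s.png

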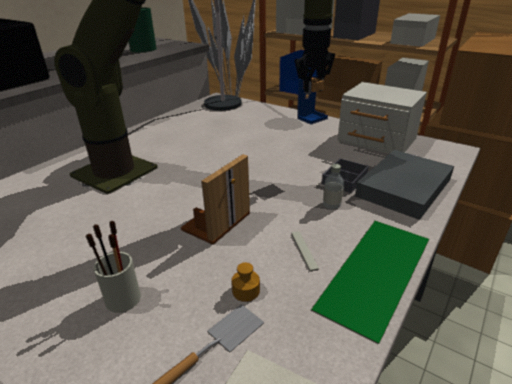

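Call:
move_arm(commands=[{"translation": [0.7,-1.5,0],"turn": [0,0,0.033],"jaw": 0},{"translation": [0.7,-3,0],"turn": [0,0,0.033],"jaw": 0},{"translation": [0.7,-3.5,0],"turn": [0,0,0.033],"jaw": 0},{"translation": [0.7,-3.5,0],"turn": [0,0,0.033],"jaw": 0},{"translation": [0.7,-3.5,0],"turn": [0,0,0.033],"jaw": 0},{"translation": [0.7,-3.5,0],"turn": [0,0,0.033],"jaw": 0},{"translation": [0.7,-3.5,0],"turn": [0,0,0.033],"jaw": 0},{"translation": [0.7,-3.5,0],"turn": [0,0,0.033],"jaw": 0},{"translation": [0.7,-3.5,0],"turn": [0,0,0.033],"jaw": 0},{"translation": [0.7,-3.5,0],"turn": [0,0,0.032],"jaw": 0},{"translation": [0.5,-3.0,0],"turn": [0,0,0],"jaw": 0},{"translation": [0.5,-1.8,0],"turn": [0,0,0],"jaw": 0}])

```text
time: 6.8
eef_pos: [0.6184, -0.0274, 0.2569]
ee_rot: [0.0, -3.137, 0.006]
force: [0.2, -0.1, -2.6]
width: 0.0389
```

Call:
move_arm(commands=[{"translation": [0,0,-1],"turn": [0,0,0],"jaw": 0},{"translation": [0,0,-2],"turn": [0,0,0],"jaw": 0},{"translation": [0,0,-2],"turn": [0,0,0],"jaw": 0},{"translation": [0,0,-2],"turn": [0,0,0],"jaw": 0},{"translation": [0,0,-1],"turn": [0,0,0],"jaw": 0},{"translation": [0,0,0],"turn": [0,0,0],"jaw": 0},{"translation": [0,0,0],"turn": [0,0,0],"jaw": 0}])

```text
time: 7.38
eef_pos: [0.6187, -0.0208, 0.1788]
ee_rot: [0.01, -3.14, -0.001]
force: [0.5, 0.1, -1.6]
width: 0.0397
```

```bash
python3 - <<'E'
from station import manip, optics
import cv2
o=manip.get_obs();print(o['width'],o['force'],o['torque'],o['eef_pos'],o['ee_rot'])
for n in ("scene","top","wrist"):
  c=optics.camera(n); im=cv2.cvtColor(c["pixels"],cv2.COLOR_RGB2BGR);cv2.imwrite(f"pics/f_{n}.png",im)
  if n=="wrist":print(c["T"].round(5).tolist())
  if n=="top": cv2.imwrite("pics/f_tc.png",cv2.resize(im[160:270,225:335],None,fx=5,fy=5,interpolation=cv2.INTER_CUBIC))
  if n=="scene": cv2.imwrite("pics/f_sc.png",cv2.resize(im[110:250,180:330],None,fx=4,fy=4,interpolation=cv2.INTER_CUBIC))
E
```

```text
0.0396738184817718 [ 0.52444918  0.08343888 -1.63541503] [-0.01236533 -0.05137641  0.03810324] [ 0.61874823 -0.0207888   0.17879263] [ 9.61527458e-03 -3.13972790e+00 -8.06379001e-04]
[[-0.00313, -0.96506, -0.26201, 0.55472], [0.99999, -0.00267, -0.00211, -0.02048], [0.00133, -0.26202, 0.96506, 0.32277], [0.0, 0.0, 0.0, 1.0]]
```

View pics/f_sc.png

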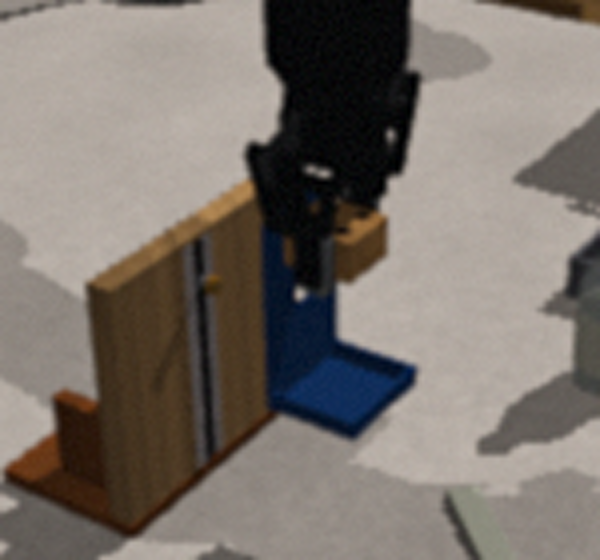

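View pics/f_tc.png

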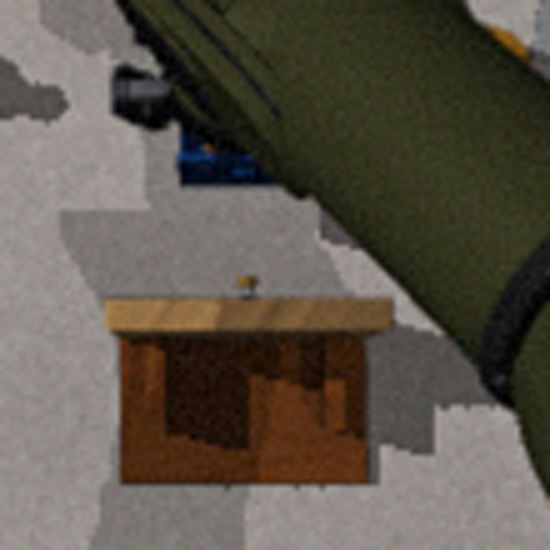

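View pics/f_wrist.png

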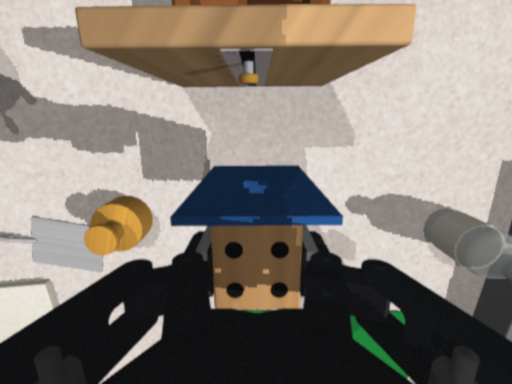

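```bash
python3 - <<'E'
import cv2
a=cv2.imread('pics/f_wrist.png')
cv2.imwrite('pics/g1.png',cv2.resize(a[0:100,190:310],None,fx=6,fy=6,interpolation=cv2.INTER_CUBIC))
cv2.imwrite('pics/g2.png',cv2.resize(a[155:235,160:355],None,fx=4,fy=4,interpolation=cv2.INTER_CUBIC))
cv2.imwrite('pics/g3.png',cv2.resize(a[0:100,70:420],None,fx=2.25,fy=6,interpolation=cv2.INTER_CUBIC))
E
```

```text
(no output)
```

View pics/g1.png

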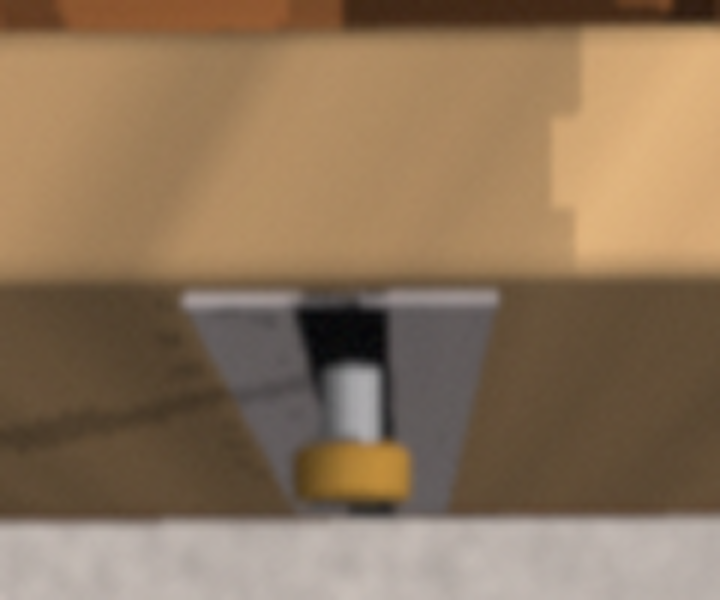

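View pics/g2.png

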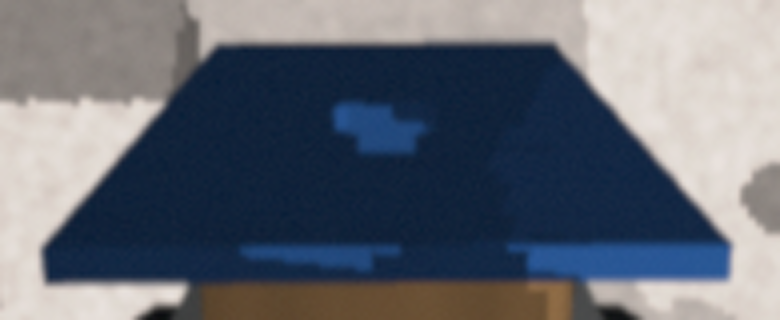

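View pics/g3.png

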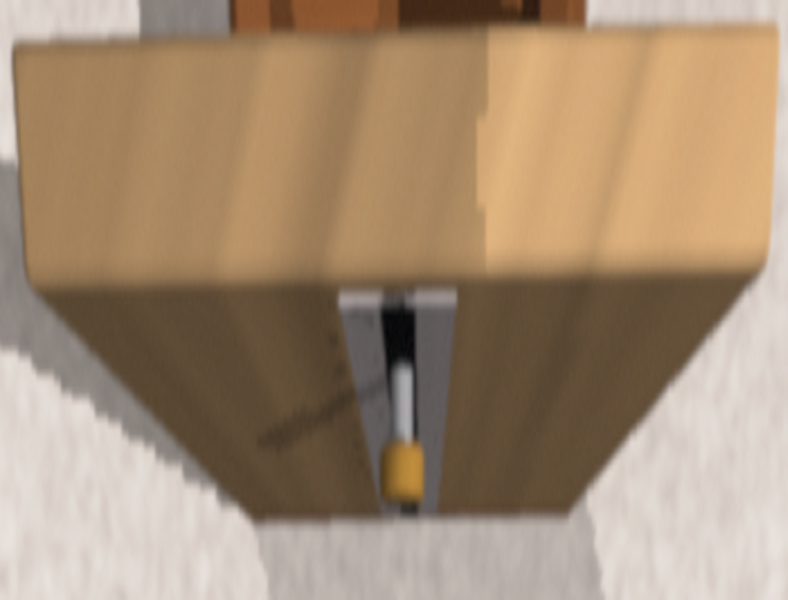

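```bash
python3 - <<'E'
from h import *
W=(270.5185,256.467,190.085,[[-0.00313, -0.96506, -0.26201, 0.55472], [0.99999, -0.00267, -0.00211, -0.02048], [0.00133, -0.26202, 0.96506, 0.32277]])
c3=lambda u,v:((u+.5)/2.25-.5+70,(v+.5)/6-.5)
c1=lambda u,v:crop(u,v,190,0,6)
c2=lambda u,v:crop(u,v,160,155,4)
for n,p in [("front top L",(32,282)),("R",(765,260)),("rear L",(14,46)),("rearR",(776,27))]: print(n,atz(W,*c3(*p),.18).round(4))
print("bottom L,R",atz(W,*c3(255,518),0).round(4),atz(W,*c3(572,514),0).round(4))
print("track top L R",[atz(W,*c1(u,v),.18).round(4) for u,v in[(182,300),(498,296)]], "groove", [atz(W,*c1(u,v),.18).round(4) for u,v in[(297,305),(388,305)]])
for z in (.148,.154): print("head",[atz(W,*c1(u,v),z).round(4) for u,v in[(296,472),(411,472),(353.5,472)]])
print("shank",[atz(W,*c1(u,v),.148).round(4) for u,v in[(327,400),(381,400)]])
zt=.1788+.0227+.017
print("plate top",[atz(W,*c2(u,v),zt).round(4) for u,v in[(43,245),(731,243)]],"bot",[atz(W,*c2(u,v),zt-.12).round(4) for u,v in[(218,44),(555,43)]])
print("block front dots?")
T=np.array(W[3]);tcp=np.array([.61875,-.02079,.17879])
E
```

```text
front top L [ 0.5227 -0.1028  0.18  ]
R [0.5206 0.0527 0.18  ]
rear L [ 0.5062 -0.1038  0.18  ]
rearR [0.5044 0.0525 0.18  ]
bottom L,R [ 0.5218 -0.1023  0.    ] [0.5206 0.0554 0.    ]
track top L R [array([ 0.5238, -0.0379,  0.18  ]), array([ 0.5234, -0.0127,  0.18  ])] groove [array([ 0.5241, -0.0287,  0.18  ]), array([ 0.5241, -0.0214,  0.18  ])]
head [array([ 0.5325, -0.0309,  0.148 ]), array([ 0.5324, -0.0193,  0.148 ]), array([ 0.5324, -0.0251,  0.148 ])]
head [array([ 0.5332, -0.0305,  0.154 ]), array([ 0.5332, -0.0194,  0.154 ]), array([ 0.5332, -0.025 ,  0.154 ])]
shank [array([ 0.5258, -0.0277,  0.148 ]), array([ 0.5258, -0.0224,  0.148 ])]
plate top [array([ 0.5941, -0.0555,  0.2185]), array([0.5937, 0.015 , 0.2185])] bot [array([ 0.5945, -0.0556,  0.0985]), array([0.594 , 0.0151, 0.0985])]
block front dots?
```

Call:
move_arm(commands=[{"translation": [0,-0.24,1.5],"turn": [0,0,0.005],"jaw": 0},{"translation": [0,-0.24,2],"turn": [0,0,0],"jaw": 0},{"translation": [0,0,2],"turn": [0,0,0],"jaw": 0},{"translation": [-0.5,0,1.5],"turn": [0,0,0],"jaw": 0},{"translation": [-1,0,0.2],"turn": [0,0,0],"jaw": 0},{"translation": [-1.2,0,0],"turn": [0,0,0],"jaw": 0},{"translation": [-1.2,0,0],"turn": [0,0,0],"jaw": 0},{"translation": [-1.2,0,0],"turn": [0,0,0],"jaw": 0},{"translation": [-1,0,0],"turn": [0,0,0],"jaw": 0},{"translation": [-0.5,0,0],"turn": [0,0,0],"jaw": 0},{"translation": [0,0,0],"turn": [0,0,0],"jaw": 0},{"translation": [0,0,0],"turn": [0,0,0],"jaw": 0}], squeeze=110)

```text
time: 8.53
eef_pos: [0.5537, -0.0261, 0.2521]
ee_rot: [-0.016, 3.14, -0.0]
force: [0.4, 0.0, -2.1]
width: 0.0388
```

```bash
python3 - <<'E'
from station import manip, optics
import cv2
o=manip.get_obs();print(o['width'],o['force'],o['torque'],o['eef_pos'],o['ee_rot'])
for n in ("scene","wrist"):
  c=optics.camera(n); im=cv2.cvtColor(c["pixels"],cv2.COLOR_RGB2BGR);cv2.imwrite(f"pics/i_{n}.png",im)
  if n=="scene": cv2.imwrite("pics/i_sc.png",cv2.resize(im[90:250,170:330],None,fx=4,fy=4,interpolation=cv2.INTER_CUBIC)[:600])
E
```

```text
0.03879756922471339 [ 0.38325576  0.0461364  -2.05465379] [ 0.0081924  -0.03297344  0.0382558 ] [ 0.55372676 -0.02610002  0.25214367] [-1.60396351e-02  3.14018419e+00 -2.24666276e-04]
```

View pics/i_sc.png

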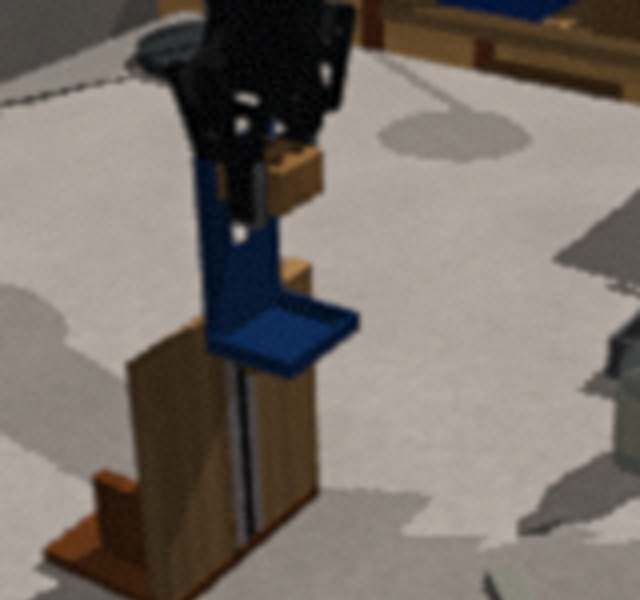

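View pics/i_wrist.png

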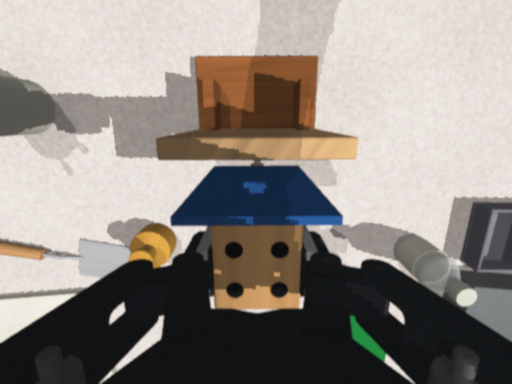

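Call:
move_arm(commands=[{"translation": [0,0,-0.3],"turn": [0,0,0],"jaw": 0},{"translation": [0,0,-0.4],"turn": [0,0,0],"jaw": 0},{"translation": [0,0,-0.3],"turn": [0,0,0],"jaw": 0},{"translation": [0,0,0],"turn": [0,0,0],"jaw": 0},{"translation": [0,0,0],"turn": [0,0,0],"jaw": 0}])

```text
time: 9.05
eef_pos: [0.5532, -0.0261, 0.2411]
ee_rot: [0.016, -3.141, -0.0]
force: [-0.5, 0.1, -2.4]
width: 0.0385
```

Call:
move_arm(commands=[{"translation": [0,0,-0.1],"turn": [0,0,0],"jaw": 0},{"translation": [0,0,-0.1],"turn": [0,0,0],"jaw": 0}])

```text
time: 9.22
eef_pos: [0.5535, -0.026, 0.2396]
ee_rot: [-0.016, 3.141, 0.0]
force: [0.4, 0.2, -2.0]
width: 0.0387
```

Call:
move_arm(commands=[{"translation": [0,0,-0.1],"turn": [0,0,0],"jaw": 0},{"translation": [0,0,-0.1],"turn": [0,0,0],"jaw": 0}])

```text
time: 9.38
eef_pos: [0.5534, -0.0261, 0.2375]
ee_rot: [-0.016, 3.141, 0.0]
force: [-0.2, -0.1, -2.7]
width: 0.0389
```

Call:
move_arm(commands=[{"translation": [0,0,-0.1],"turn": [0,0,0],"jaw": 0},{"translation": [0,0,0],"turn": [0,0,0],"jaw": 0}])

```text
time: 9.55
eef_pos: [0.5532, -0.0262, 0.2363]
ee_rot: [0.016, -3.141, 0.0]
force: [0.5, 0.5, -1.5]
width: 0.039
```

Call:
move_arm(commands=[{"translation": [0,0,-0.1],"turn": [0,0,0],"jaw": 0},{"translation": [0,0,0],"turn": [0,0,0],"jaw": 0}])

```text
time: 9.72
eef_pos: [0.5532, -0.0261, 0.2354]
ee_rot: [0.016, -3.141, -0.0]
force: [0.4, -0.1, -2.9]
width: 0.0387
```

Call:
move_arm(commands=[{"translation": [0,0,-0.05],"turn": [0,0,0],"jaw": 0},{"translation": [0,0,0],"turn": [0,0,0],"jaw": 0}])

```text
time: 9.88
eef_pos: [0.5533, -0.0261, 0.235]
ee_rot: [0.016, -3.141, 0.0]
force: [-0.7, 0.2, -1.9]
width: 0.0388
```

Call:
move_arm(commands=[{"translation": [0,0,-0.05],"turn": [0,0,0],"jaw": 0},{"translation": [0,0,0],"turn": [0,0,0],"jaw": 0}])

```text
time: 10.05
eef_pos: [0.5533, -0.0261, 0.2345]
ee_rot: [0.016, -3.142, -0.0]
force: [0.8, -0.3, -2.8]
width: 0.0388
```

Call:
move_arm(commands=[{"translation": [0,0,-0.05],"turn": [0,0,0],"jaw": 0},{"translation": [0,0,0],"turn": [0,0,0],"jaw": 0}])

```text
time: 10.22
eef_pos: [0.5533, -0.0261, 0.234]
ee_rot: [0.016, -3.141, -0.0]
force: [-0.3, -0.1, -2.0]
width: 0.0389
```

Call:
move_arm(commands=[{"translation": [0,0,-0.05],"turn": [0,0,0],"jaw": 0},{"translation": [0,0,0],"turn": [0,0,0],"jaw": 0}])

```text
time: 10.38
eef_pos: [0.5533, -0.0261, 0.2335]
ee_rot: [0.016, -3.141, -0.0]
force: [-0.3, 0.7, -2.2]
width: 0.0388
```

Call:
move_arm(commands=[{"translation": [0,0,-0.05],"turn": [0,0,0],"jaw": 0},{"translation": [0,0,0],"turn": [0,0,0],"jaw": 0}])

```text
time: 10.55
eef_pos: [0.5534, -0.0261, 0.2332]
ee_rot: [-0.016, 3.141, 0.0]
force: [0.1, -0.2, -0.0]
width: 0.0385
```

Call:
move_arm(commands=[{"translation": [0,0,-0.04],"turn": [0,0,0],"jaw": 0},{"translation": [0,0,0],"turn": [0,0,0],"jaw": 0}])

```text
time: 10.72
eef_pos: [0.5535, -0.0261, 0.2331]
ee_rot: [-0.016, 3.141, -0.0]
force: [0.2, 0.6, 2.4]
width: 0.0387
```

Call:
move_arm(commands=[{"translation": [0,0,0.5],"turn": [0,0,0],"jaw": 0},{"translation": [0.5,0,0.2],"turn": [0,0,0],"jaw": 0},{"translation": [1.5,0,0],"turn": [0,0,0],"jaw": 0},{"translation": [1.5,0,0],"turn": [0,0,0],"jaw": 0},{"translation": [1,0,-0.8],"turn": [0,0,0],"jaw": 0},{"translation": [0,0,-1.5],"turn": [0,0,0],"jaw": 0},{"translation": [0,0,-1.8],"turn": [0,0,0],"jaw": 0},{"translation": [0,0,-1.8],"turn": [0,0,0],"jaw": 0},{"translation": [0,0,-1.2],"turn": [0,0,0],"jaw": 0},{"translation": [0,0,-0.5],"turn": [0,0,0],"jaw": 0},{"translation": [0,0,0],"turn": [0,0,0],"jaw": 0},{"translation": [0,0,0],"turn": [0,0,0],"jaw": 0}])

```text
time: 11.72
eef_pos: [0.5986, -0.0258, 0.1639]
ee_rot: [-0.016, 3.141, 0.001]
force: [-0.3, -0.4, -1.5]
width: 0.0389
```

```bash
python3 - <<'E'
from station import manip, optics
import cv2
o=manip.get_obs();print(o['width'],o['force'],o['eef_pos'],o['ee_rot'])
c=optics.camera("wrist"); im=cv2.cvtColor(c["pixels"],cv2.COLOR_RGB2BGR);cv2.imwrite(f"pics/j_w.png",im)
print(c["T"].round(5).tolist())
cv2.imwrite("pics/j_c.png",cv2.resize(im[20:240,160:350],None,fx=4,fy=2.7,interpolation=cv2.INTER_CUBIC))
E
```

```text
0.03885758937388916 [-0.2746776  -0.3875039  -1.51030715] [ 0.59864558 -0.02579783  0.16390475] [-1.61444377e-02  3.14113890e+00  8.73287252e-04]
[[-0.00782, -0.96533, -0.2609, 0.53361], [0.99997, -0.00728, -0.00303, -0.02599], [0.00102, -0.26092, 0.96536, 0.30626], [0.0, 0.0, 0.0, 1.0]]
```

View pics/j_c.png

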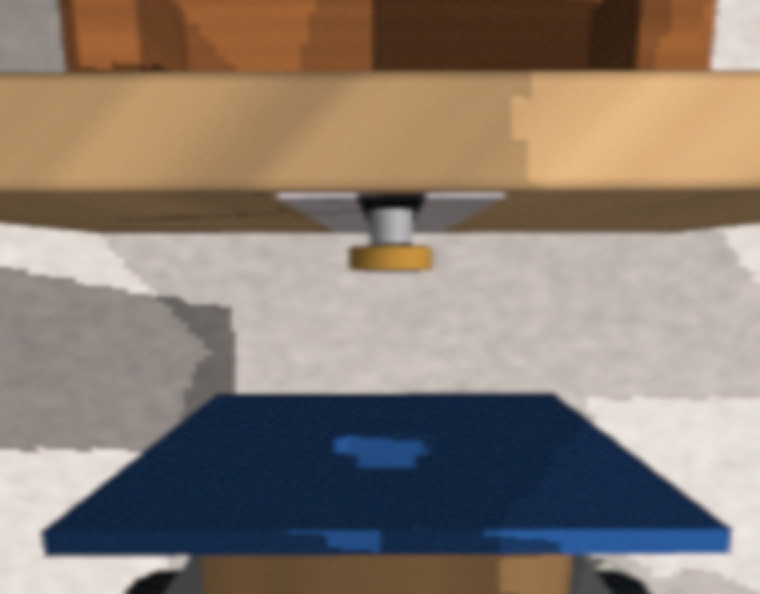

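Call:
move_arm(commands=[{"translation": [-0.5,0.04,-0.06],"turn": [0,0,0],"jaw": 0},{"translation": [-1,0,0],"turn": [0,0,0],"jaw": 0},{"translation": [-1,0,0],"turn": [0,0,0],"jaw": 0},{"translation": [-0.7,0,0],"turn": [0,0,0],"jaw": 0},{"translation": [-0.4,0,0],"turn": [0,0,0],"jaw": 0},{"translation": [0,0,0],"turn": [0,0,0],"jaw": 0},{"translation": [0,0,0],"turn": [0,0,0],"jaw": 0}])

```text
time: 12.35
eef_pos: [0.5628, -0.0258, 0.1634]
ee_rot: [-0.016, 3.14, 0.0]
force: [0.9, -0.2, -2.4]
width: 0.0389
```

Call:
move_arm(commands=[{"translation": [-0.1,0,0],"turn": [0,0,0],"jaw": 0},{"translation": [-0.1,0,0],"turn": [0,0,0],"jaw": 0},{"translation": [0,0,0],"turn": [0,0,0],"jaw": 0}])

```text
time: 12.6
eef_pos: [0.5604, -0.0256, 0.163]
ee_rot: [-0.016, 3.142, 0.0]
force: [-0.3, 0.4, -1.8]
width: 0.039
```

Call:
move_arm(commands=[{"translation": [-0.1,0,0],"turn": [0,0,0],"jaw": 0},{"translation": [0,0,0],"turn": [0,0,0],"jaw": 0}])

```text
time: 12.77
eef_pos: [0.5592, -0.0256, 0.1629]
ee_rot: [0.016, -3.141, -0.0]
force: [-0.2, -0.1, -2.1]
width: 0.0386
```

Call:
move_arm(commands=[{"translation": [-0.1,0,0],"turn": [0,0,0],"jaw": 0},{"translation": [0,0,0],"turn": [0,0,0],"jaw": 0}])

```text
time: 12.93
eef_pos: [0.5581, -0.0257, 0.163]
ee_rot: [0.016, -3.141, -0.0]
force: [-0.8, 0.3, -1.1]
width: 0.039
```

Call:
move_arm(commands=[{"translation": [-0.1,0,0],"turn": [0,0,0],"jaw": 0},{"translation": [0,0,0],"turn": [0,0,0],"jaw": 0}])

```text
time: 13.1
eef_pos: [0.5571, -0.0257, 0.163]
ee_rot: [0.016, -3.141, -0.0]
force: [-0.4, 0.7, -2.5]
width: 0.039
```

Call:
move_arm(commands=[{"translation": [-0.1,0,0],"turn": [0,0,0],"jaw": 0},{"translation": [0,0,0],"turn": [0,0,0],"jaw": 0}])

```text
time: 13.27
eef_pos: [0.5561, -0.0257, 0.163]
ee_rot: [0.016, -3.141, 0.0]
force: [0.2, -0.6, -2.8]
width: 0.0385
```

Call:
move_arm(commands=[{"translation": [-0.1,0,0],"turn": [0,0,0],"jaw": 0},{"translation": [0,0,0],"turn": [0,0,0],"jaw": 0}])

```text
time: 13.43
eef_pos: [0.5551, -0.0257, 0.163]
ee_rot: [0.016, -3.141, 0.0]
force: [0.0, 0.1, -1.3]
width: 0.0386
```

Call:
move_arm(commands=[{"translation": [-0.1,0,0],"turn": [0,0,0],"jaw": 0},{"translation": [-0.1,0,0],"turn": [0,0,0],"jaw": 0},{"translation": [-0.1,0,0],"turn": [0,0,0],"jaw": 0},{"translation": [0,0,0],"turn": [0,0,0],"jaw": 0}])

```text
time: 13.77
eef_pos: [0.552, -0.0257, 0.163]
ee_rot: [0.016, -3.141, 0.0]
force: [-0.5, -0.5, -2.9]
width: 0.0391
```

Call:
move_arm(commands=[{"translation": [-0.1,0,0],"turn": [0,0,0],"jaw": 0},{"translation": [-0.1,0,0],"turn": [0,0,0],"jaw": 0},{"translation": [0,0,0],"turn": [0,0,0],"jaw": 0}])

```text
time: 14.02
eef_pos: [0.55, -0.0257, 0.163]
ee_rot: [0.016, -3.141, 0.0]
force: [0.5, 0.2, -2.7]
width: 0.0389
```

Call:
move_arm(commands=[{"translation": [-0.1,0,0],"turn": [0,0,0],"jaw": 0},{"translation": [0,0,0],"turn": [0,0,0],"jaw": 0}])

```text
time: 14.18
eef_pos: [0.5491, -0.0257, 0.163]
ee_rot: [0.016, -3.141, -0.0]
force: [-0.4, -0.1, -2.4]
width: 0.0388
```

Call:
move_arm(commands=[{"translation": [-0.1,0,0],"turn": [0,0,0],"jaw": 0},{"translation": [0,0,0],"turn": [0,0,0],"jaw": 0}])

```text
time: 14.35
eef_pos: [0.5485, -0.0257, 0.1631]
ee_rot: [-0.016, 3.141, 0.0]
force: [1.2, -0.3, -2.5]
width: 0.0382
```

Call:
move_arm(commands=[{"translation": [-0.05,0,0],"turn": [0,0,0],"jaw": 0},{"translation": [0,0,0],"turn": [0,0,0],"jaw": 0}])

```text
time: 14.52
eef_pos: [0.5485, -0.0257, 0.1632]
ee_rot: [-0.016, 3.14, 0.001]
force: [2.7, -0.5, -2.6]
width: 0.0388
```

```bash
python3 - <<'E'
from station import manip, optics
import cv2
o=manip.get_obs();print(o['width'],o['force'],o['torque'],o['eef_pos'],o['ee_rot'])
for n in ("scene","wrist"):
  c=optics.camera(n); im=cv2.cvtColor(c["pixels"],cv2.COLOR_RGB2BGR);cv2.imwrite(f"pics/k_{n}.png",im)
  if n=="scene": cv2.imwrite("pics/k_sc.png",cv2.resize(im[110:250,170:320],None,fx=4,fy=4,interpolation=cv2.INTER_CUBIC)[:600])
  else: cv2.imwrite("pics/k_wc.png",cv2.resize(im[120:240,160:350],None,fx=4,fy=4,interpolation=cv2.INTER_CUBIC)); print(c["T"].round(5).tolist())
E
```

```text
0.03884942186076946 [ 2.70729876 -0.54493889 -2.58157942] [-0.02817258 -0.49781022 -0.11832773] [ 0.5485395  -0.02565039  0.16318861] [-1.55273510e-02  3.14008093e+00  6.39964464e-04]
[[-0.00742, -0.96511, -0.26176, 0.48334], [0.99997, -0.00694, -0.00275, -0.02582], [0.00083, -0.26177, 0.96513, 0.30546], [0.0, 0.0, 0.0, 1.0]]
```

View pics/k_sc.png

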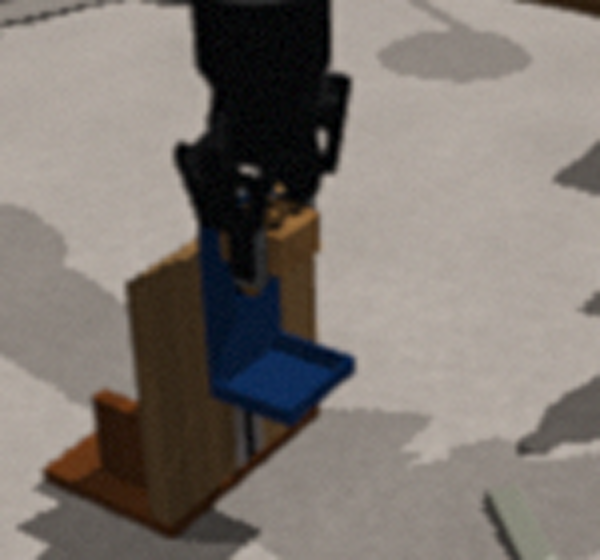

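View pics/k_wc.png

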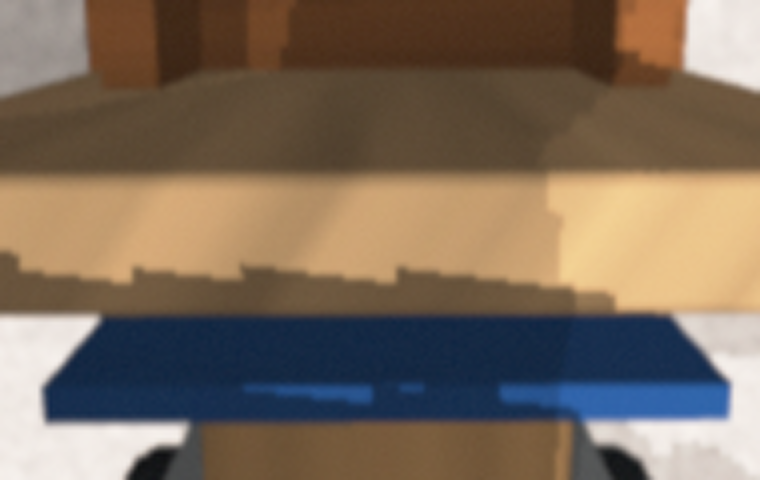

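Call:
move_arm(commands=[{"translation": [-0.04,0,0],"turn": [0,0,0],"jaw": 0},{"translation": [0,0,0],"turn": [0,0,0],"jaw": 0},{"translation": [0,0,0],"turn": [0,0,0],"jaw": 0}])

```text
time: 14.87
eef_pos: [0.5485, -0.0257, 0.1632]
ee_rot: [-0.015, 3.14, 0.001]
force: [5.3, -0.5, -4.4]
width: 0.0385
```

Call:
move_arm(commands=[{"translation": [0,0,-0.1],"turn": [0,0,0],"jaw": 0},{"translation": [0,0,-0.1],"turn": [0,0,0],"jaw": 0},{"translation": [0,0,0],"turn": [0,0,0],"jaw": 0}])

```text
time: 15.12
eef_pos: [0.5485, -0.0253, 0.1616]
ee_rot: [-0.016, 3.139, 0.001]
force: [5.1, 0.3, 0.0]
width: 0.0389
```

Call:
move_arm(commands=[{"translation": [0,0,-0.1],"turn": [0,0,0],"jaw": 0},{"translation": [0,0,-0.1],"turn": [0,0,0],"jaw": 0},{"translation": [0,0,0],"turn": [0,0,0],"jaw": 0}])

```text
time: 15.37
eef_pos: [0.5485, -0.0252, 0.1596]
ee_rot: [-0.016, 3.139, 0.002]
force: [5.8, 0.2, -0.1]
width: 0.0388
```

Call:
move_arm(commands=[{"translation": [0,0,-0.1],"turn": [0,0,0],"jaw": 0},{"translation": [0,0,-0.1],"turn": [0,0,0],"jaw": 0},{"translation": [0,0,-0.1],"turn": [0,0,0],"jaw": 0},{"translation": [0,0,0],"turn": [0,0,0],"jaw": 0}])

```text
time: 15.7
eef_pos: [0.5485, -0.0251, 0.1566]
ee_rot: [-0.016, 3.139, 0.002]
force: [5.6, 1.0, -0.6]
width: 0.0387
```

Call:
move_arm(commands=[{"translation": [0,0,-0.1],"turn": [0,0,0],"jaw": 0},{"translation": [0,0,-0.1],"turn": [0,0,0],"jaw": 0},{"translation": [0,0,-0.1],"turn": [0,0,0],"jaw": 0},{"translation": [0,0,0],"turn": [0,0,0],"jaw": 0}])

```text
time: 16.03
eef_pos: [0.5485, -0.025, 0.1536]
ee_rot: [-0.016, 3.139, 0.002]
force: [5.0, 1.2, -0.5]
width: 0.0384
```

Call:
move_arm(commands=[{"translation": [0,0,-0.1],"turn": [0,0,0],"jaw": 0},{"translation": [0,0,-0.1],"turn": [0,0,0],"jaw": 0},{"translation": [0,0,-0.1],"turn": [0,0,0],"jaw": 0},{"translation": [0,0,0],"turn": [0,0,0],"jaw": 0}])

```text
time: 16.37
eef_pos: [0.5485, -0.025, 0.1505]
ee_rot: [-0.016, 3.139, 0.002]
force: [5.9, 0.9, -0.8]
width: 0.0384
```

Call:
move_arm(commands=[{"translation": [0,0,-0.1],"turn": [0,0,0],"jaw": 0},{"translation": [0,0,-0.1],"turn": [0,0,0],"jaw": 0},{"translation": [0,0,-0.1],"turn": [0,0,0],"jaw": 0},{"translation": [0,0,0],"turn": [0,0,0],"jaw": 0}])

```text
time: 16.7
eef_pos: [0.5486, -0.025, 0.1476]
ee_rot: [-0.016, 3.139, 0.002]
force: [5.2, 1.1, 0.1]
width: 0.0389
```

Call:
move_arm(commands=[{"translation": [0,0,-0.08],"turn": [0,0,0],"jaw": 0},{"translation": [0,0,0],"turn": [0,0,0],"jaw": 0}])

```text
time: 16.87
eef_pos: [0.5485, -0.025, 0.1468]
ee_rot: [-0.016, 3.139, 0.002]
force: [5.0, 0.4, -0.9]
width: 0.0386
```

Call:
move_arm(commands=[{"translation": [0,0,-0.05],"turn": [0,0,0],"jaw": 0},{"translation": [0,0,0],"turn": [0,0,0],"jaw": 0}])

```text
time: 17.03
eef_pos: [0.5485, -0.025, 0.1464]
ee_rot: [-0.016, 3.139, 0.002]
force: [6.5, 0.1, 0.5]
width: 0.0389
```

Call:
move_arm(commands=[{"translation": [0,0,-0.05],"turn": [0,0,0],"jaw": 0},{"translation": [0,0,0],"turn": [0,0,0],"jaw": 0}])

```text
time: 17.2
eef_pos: [0.5485, -0.025, 0.1459]
ee_rot: [-0.016, 3.139, 0.002]
force: [5.3, -0.0, 1.0]
width: 0.0388
```

Call:
move_arm(commands=[{"translation": [0,0,-0.05],"turn": [0,0,0],"jaw": 0},{"translation": [0,0,0],"turn": [0,0,0],"jaw": 0}])

```text
time: 17.37
eef_pos: [0.5485, -0.025, 0.1454]
ee_rot: [-0.016, 3.139, 0.002]
force: [5.3, 0.8, 1.2]
width: 0.0386
```

Call:
move_arm(commands=[{"translation": [0,0,-0.05],"turn": [0,0,0],"jaw": 0},{"translation": [0,0,0],"turn": [0,0,0],"jaw": 0}])

```text
time: 17.53
eef_pos: [0.5485, -0.025, 0.1451]
ee_rot: [-0.016, 3.139, 0.002]
force: [4.8, 0.6, 3.2]
width: 0.0386
```

Call:
move_arm(commands=[{"translation": [0,0,-0.05],"turn": [0,0,0],"jaw": 0},{"translation": [0,0,0],"turn": [0,0,0],"jaw": 0}])

```text
time: 17.7
eef_pos: [0.5485, -0.0249, 0.1448]
ee_rot: [-0.016, 3.139, 0.001]
force: [5.5, 0.3, 5.8]
width: 0.0384
```

Call:
move_arm(commands=[{"translation": [0,0,-0.05],"turn": [0,0,0],"jaw": 0},{"translation": [0,0,0],"turn": [0,0,0],"jaw": 0}])

```text
time: 17.87
eef_pos: [0.5486, -0.0249, 0.1447]
ee_rot: [-0.016, 3.139, 0.001]
force: [4.1, -0.6, 8.7]
width: 0.0393
```

Call:
move_arm(commands=[{"translation": [0.03,0,0.07],"turn": [0,0,0],"jaw": 0},{"translation": [0,0,0],"turn": [0,0,0],"jaw": 0},{"translation": [0,0,0],"turn": [0,0,0],"jaw": 0}], squeeze=20)

```text
time: 18.12
eef_pos: [0.5485, -0.025, 0.1448]
ee_rot: [-0.016, 3.14, 0.001]
force: [4.4, 0.9, 7.0]
width: 0.0387
```

Call:
move_arm(commands=[{"translation": [0,0,0],"turn": [0,0,0],"jaw": 0.5},{"translation": [0,0,0],"turn": [0,0,0],"jaw": 0.6},{"translation": [0,0,0],"turn": [0,0,0],"jaw": 0.8},{"translation": [0,0,0],"turn": [0,0,0],"jaw": 0.8},{"translation": [0,0,0],"turn": [0,0,0],"jaw": 0.8}])

```text
time: 18.53
eef_pos: [0.5468, -0.0259, 0.1434]
ee_rot: [0.016, -3.14, 0.001]
force: [0.1, -0.1, 0.1]
width: 0.0681
```

```bash
python3 - <<'E'
from station import manip, optics
import cv2
o=manip.get_obs();print(o['width'],o['force'],o['eef_pos'],o['ee_rot'])
for n in ("scene","wrist"):
  c=optics.camera(n); im=cv2.cvtColor(c["pixels"],cv2.COLOR_RGB2BGR);cv2.imwrite(f"pics/l_{n}.png",im)
E
```

```text
0.06806622883913409 [ 0.05138662 -0.14587555  0.057579  ] [ 0.54679337 -0.02593669  0.14343133] [ 1.63450347e-02 -3.13961832e+00  5.52893527e-04]
```

View pics/l_wrist.png

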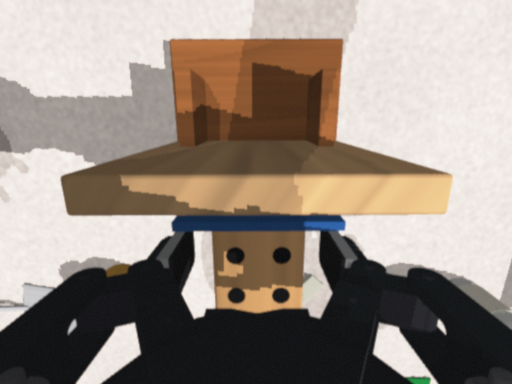

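Call:
move_arm(commands=[{"translation": [0,0,0],"turn": [0,0,0],"jaw": 0.9},{"translation": [0.1,0,0.5],"turn": [0,0,0],"jaw": 0.9},{"translation": [0.1,0,1],"turn": [0,0,0],"jaw": 0.9},{"translation": [0,0,1.5],"turn": [0,0,0],"jaw": 0.9},{"translation": [0,0,2],"turn": [0,0,0],"jaw": 0.9},{"translation": [0,0,2.5],"turn": [0,0,0],"jaw": 0.9},{"translation": [0,0,2.5],"turn": [0,0,0],"jaw": 0.9},{"translation": [0,0,1.5],"turn": [0,0,0],"jaw": 0.9},{"translation": [0,0,0.5],"turn": [0,0,0],"jaw": 0.9},{"translation": [0,0,0],"turn": [0,0,0],"jaw": 0.9},{"translation": [0,0,0],"turn": [0,0,0],"jaw": 0.9}])

```text
time: 19.55
eef_pos: [0.5494, -0.026, 0.2637]
ee_rot: [0.016, -3.141, 0.001]
force: [-0.0, -0.9, -0.6]
width: 0.0771
```

```bash
python3 - <<'E'
from station import manip, optics
import cv2
from h import *
o=manip.get_obs();print(o['width'],o['force'],o['eef_pos'],o['ee_rot'])
for n in ("scene","wrist"):
  c=optics.camera(n); im=cv2.cvtColor(c["pixels"],cv2.COLOR_RGB2BGR);cv2.imwrite(f"pics/m_{n}.png",im)
  if n=="scene": cv2.imwrite("pics/m_sc.png",cv2.resize(im[130:250,170:290],None,fx=5,fy=5,interpolation=cv2.INTER_CUBIC)[:600])
  else: cv2.imwrite("pics/m_wc.png",cv2.resize(im[80:280,160:350],None,fx=4,fy=3,interpolation=cv2.INTER_CUBIC)); print(c["T"].round(5).tolist())
f=.5215
for p in [(f,-.06,.166),(f,.01,.166),(f+.004,-.06,.166),(f+.004,.01,.166),(f,-.06,.065+.0*1-.0),(f,-.06,.046)]:
  u,v=proj(CAM['scene'],p); print(p,((u-170+.5)*5-.5,(v-130+.5)*5-.5))
E
```

```text
0.07707112908833279 [-0.03471715 -0.94865033 -0.62569011] [ 0.54938422 -0.02602461  0.26366207] [ 1.58595680e-02 -3.14103145e+00  6.88070378e-04]
[[-0.00769, -0.96591, -0.25878, 0.48431], [0.99997, -0.00743, -0.002, -0.02616], [1e-05, -0.25879, 0.96593, 0.40557], [0.0, 0.0, 0.0, 1.0]]
(0.5215, -0.06, 0.166) (np.float64(251.23961583366463), np.float64(246.41503907756825))
(0.5215, 0.01, 0.166) (np.float64(342.5078024338286), np.float64(186.2887835911887))
(0.5255, -0.06, 0.166) (np.float64(257.9113130254366), np.float64(248.7889422900788))
(0.5255, 0.01, 0.166) (np.float64(349.0257768169594), np.float64(188.40941996914492))
(0.5215, -0.06, 0.065) (np.float64(265.334678093741), np.float64(423.81318382749424))
(0.5215, -0.06, 0.046) (np.float64(267.8064301667545), np.float64(454.9222505306885))
```

View pics/m_sc.png

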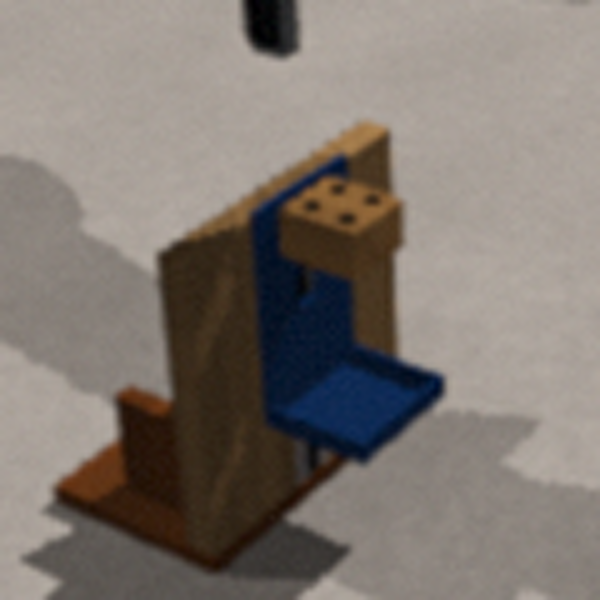

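View pics/m_wc.png

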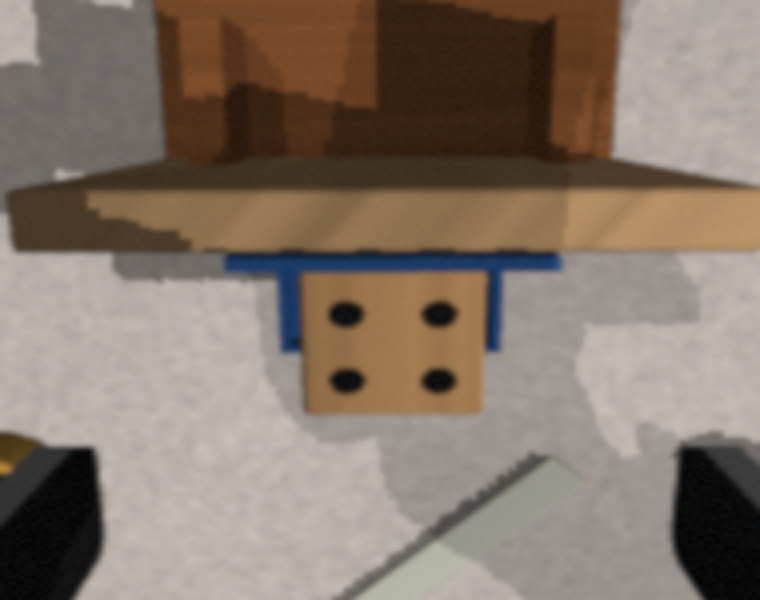

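```bash
python3 - <<'E'
from h import *
f=.5215
for p in [(f,-.06,.185),(f,.01,.185),(f+.004,-.06,.065)]:
  u,v=proj(CAM['scene'],p); print(p,((u-170+.5)*5-.5,(v-130+.5)*5-.5))
W=(270.5185,256.467,190.085,[[-0.00769, -0.96591, -0.25878, 0.48431], [0.99997, -0.00743, -0.002, -0.02616], [1e-05, -0.25879, 0.96593, 0.40557]])
c=lambda u,v:((u+.5)/4-.5+160,(v+.5)/3-.5+80)
print([atz(W,*c(*p),.185).round(4) for p in[(226,254),(561,253),(226,270),(561,269)]],[atz(W,*c(*p),.181).round(4) for p in [(345,314),(440,314),(346,380),(438,380)]])
E
```

```text
(0.5215, -0.06, 0.185) (np.float64(248.39294979373915), np.float64(210.58736659996737))
(0.5215, 0.01, 0.185) (np.float64(340.8187576918848), np.float64(151.6907254302677))
(0.5255, -0.06, 0.065) (np.float64(271.65071219943326), np.float64(426.4280652597006))
[array([ 0.5217, -0.0591,  0.185 ]), array([0.5209, 0.0098, 0.185 ]), array([ 0.5262, -0.0592,  0.185 ]), array([0.5254, 0.0101, 0.185 ])] [array([ 0.5395, -0.0348,  0.181 ]), array([ 0.5393, -0.0145,  0.181 ]), array([ 0.5592, -0.0346,  0.181 ]), array([ 0.5591, -0.0145,  0.181 ])]
```

```bash
python3 -c "
from station import close_job
print(close_job())"
```

```text
the job is handed in; nothing more can be done
None
```

The blue brush holder is hanging on the screw, flush against the board and upright. I handed the job in about 20 s into the 54 s limit; it reported no verdict.

- **Pick-up:** I found the holder in the camera images, gripped its wooden block and carried it round to the far side of the board.
- **Finding the screw:** I tapped the holder's lower edge softly on the screw head, with about 5 N of contact. That put the screw at a height of about 147 mm; the cameras had given 148 mm.
- **Fitting:** The screw head went through the keyhole with no noticeable contact. I pressed the plate on with 5–6 N and slid it down about 18 mm until it stopped firmly, as the slot's length predicts. Force readings on the tool stayed below about 10 N throughout.
- **After release:** The pictures put the plate's back at x ≈ 0.521 m, on the board's face. It sits within about 0.5 mm of the screw's centre line, parallel and upright. Its top and bottom edges are at the heights expected with the screw fully home. The gripper is well clear.

**One disagreement:** while pressing, the plate touched about 2 mm sooner than my estimate of the board's face. This could be camera calibration error or the holder tilting slightly in the grip. The pictures after release show it flush.

I did not measure the other objects again at the end, but nothing touched them.

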